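# Open a tube-rack carrier's gate and hold it wide

## Robot

A 6-joint arm with a two-finger parallel gripper is mounted at the origin on the work surface. World frame = base frame: x ahead of the robot, y to its left, z up, the work surface at z = 0. Lengths are in mm, angles in rad, forces in N, time in s.
With the tool pointing down it reaches from about 275 to 975 mm from the base axis. Payload 8.4 kg.
Tool frame: the origin (TCP) lies on the centre line of the jaws, within the pads' length; the fingertips stand robot.nose_length ahead of it and the grasp point (between the pads) lies 2 mm behind it (robot.nose_length is the distance from the TCP to the fingertips, in mm); y points along the fingers, x is the direction in which the jaws open and shut, and the axes are right-handed (so a half turn about y gives the same grasp; the last joint's range is limited). The gripper opens to 92 mm and grips with 3 to 60 N. Pads are 20 mm wide; open, the fingers measure 128 mm over their backs; the gripper's body (75 mm by 189 mm) begins 69 mm behind the grasp point.
Start: joints at [-0.002, 0.353, 1.633, -0, 1.155, -0.002], TCP at [625.002, -0, 231.583] pointing down, gripper open.
Joint ranges: [-2.63, 2.63], [-0.92, 2.1], [0.06, 2.66], [-1.3, 4.44], [0, 2.69], [-3.02, 3.02]. Speed limits (rad/s): [2.22, 2.22, 2.79, 3.14, 3.14, 3.14].

## Interface

Orientations are given as a unit quaternion [x, y, z, w].
In Python, from rig import robot gives the robot as it stands. The module is installed in compiled form; this text tells all that it offers.
- The arm moves only by the tool servo_tool, never from a script. Its argument "series" is a list of rows, each an object with "dp": the shift along the tool's x, y, z in m, a list of three; "turn": the turn about the tool's y in rad. In form: [{"dp": [tx, ty, tz], "turn": turn}, ...]. A call has exactly 10 rows; each row is the pose to reach, as a shift and turn from the pose measured when the call began, along the tool's axes at that moment; what a row does not reach only later rows make up. A row lasts 1/10 s, in which the tool goes at most 50 mm and 8.59 degrees, less where a joint would pass 70% of its speed; a pose out of reach is approached as far as the arm can. A call with a gripper value outside its range is refused whole. "claw" is the gripper command: -1 is shut, 1 is fully open, values between are in proportion, set as the call begins (left out, the last holds). The fingers move at their own pace and stop on an object; the grip force is fixed at half the most. Time passes only in rows, so rows that repeat a pose let the fingers close, or fill a call up. It gives the time, the measured TCP pose, the force and the opening at its end, in the units of the state.
- robot.get_obs(): the state, without advancing time (a new reading comes with each control period).
- robot.capture(name): name is "scene" or "side" or "wrist"; returns the picture (420x560x3 uint8, red, green, blue); there is no depth.
- robot.camera_info(name): a dict with "fx", "fy", "cx", "cy" (pixels), "pose" (4x4, takes a point from camera to world coordinates). Camera axes: x right, y up, looking along -z (the intrinsics and any distortion apply to the point x, -y, -z); pixel columns grow to the right and rows downward; lengths in mm; the calibration is good to about 2 mm. A picture is of the moment at which its call begins: read the wrist's pose just before it. camera_info takes no time and is no camera call; for the wrist camera it gives the pose at the moment of the call.
- robot.hand_in(): hands the job in, once; it reports no verdict.
The state is a dict: "time": time; "q": joint angles; "qvel": joint speeds; "effort": joint torques, N m; "position": TCP position; "ee_rot": TCP orientation; "ft_force": force on the tool from outside, world axes, zero at the start; "moment": the same for the moment, N m; "gripper_width": finger opening in mm.
Only numpy, scipy, OpenCV 4.12 (cv2) and the standard library are available. Lean on these libraries where they do the work, as an engineer would, in place of code of your own. Each camera call takes 0.05 s, during which the arm holds its last target.

## Task

Open the gate of the red tube-rack carrier so that a colleague can slide the racks out: pinch the two tabs of the main catch on its roof until the gate springs out onto its safety catch, then squeeze the gate's grip to lift that catch and swing the gate past its half-open detent until it stands square to the front or somewhat wider. The gate closes itself when let go, so finish with the grip still squeezed in the hand, holding the gate wide and still, and do not disturb the tube rack, the stapler or the jar on the bench.

Things in the scene. Friction and masses are not known exactly. Their poses are not given: they have to be found in the camera images.
- carrier: Red tube-rack carrier, white roof, 270 deep (x) x 240 wide (y) x 170 high, standing firmly on the bench. Origin on the bench under the middle of its front edge; x points from the front into the box, y to the gate's hinge side, z up. The gate covers the front. On the roof: main catch, a carrying handle folded flat (12 high, 115 to 220 behind the front) and a 13 high detent housing by the hinge.
- main_catch (a point): Grasp point of the main catch, midway between its two black tabs, 196 above the bench; 45 behind the front edge, 8 to the -y side of the middle; axes as the carrier's. The tabs stand up to 210 above the bench, each 30 long (x), 8 thick (y); outer faces 48 apart along y at rest, 28 fully pinched. Pinch them together along the carrier's y.
- tab_left (a joint): Travel in m of the main catch's tab on the carrier's +y (hinge) side: 0 at rest (latched), 0.010 fully pinched. Spring 2.5 rising to 5 N; it springs back. The tabs' claws reach forward over the gate's top on thin slides and hook two lugs; both tabs must be drawn in at least 6 mm to let the gate go.
- tab_right (a joint): The same for the tab on the -y side.
- gate_angle (a joint): Gate angle in rad: 0 shut, grows as the free edge swings out of the front (clockwise from above), stop at 1.95, 1.57 square to the front. Let go by the main catch it springs to about 0.11, onto the safety catch. A detent holds it near 0.9, resisting before and after with about 4 N at the grip; past it from 1.36. A spring pulls it shut with 0.5 N at the grip near shut, 1.6 N wide open.
- gate_hinge (a point): Point on the gate's upright hinge axis at roof height, 170 above the bench: 12 before the carrier's front edge and 108 to its +y side; axes as the carrier's. The gate is a clear panel in an aluminium frame, 218 wide, 14 thick, from 10 to 166 above the bench.
- grip (a point): Grasp point of the gate's grip near its free edge, 206 above the bench, 182 from the hinge axis; moves with the gate. Axes turn with the gate: x through the gate from outside to inside, y along it towards the hinge, z up. Squeezed along x, post and plate end 13 to either side of this point. With the gate shut it lies 61 before and 66 to the -y side of the main catch's point.
- gate: The gate with its grip. Origin on the hinge axis at bench height, axes as the grip's. The grip's fixed part is a black post on the gate's outer side: 10 thick (x), 26 wide (y), top 229 above the bench.
- safety: Safety catch on the gate; origin at its pivot, 178 above the bench. Its black squeeze plate, behind the post (inner side), is 6 thick, 26 wide, top 226 above the bench. At rest it leans 0.3 rad back from the post (41 over both at the top); squeezed to its stop it is upright (26 over both). Spring 3 to 6 N: grip with 12 N or more.
- safety_lift (a joint): Angle in rad of the safety catch that the squeeze plate works: 0 at rest (hook down behind its keeper on the roof), 0.34 fully squeezed; from about 0.26 the hook is clear. Springs back. Its hook arm, 8 wide, runs back over the roof 30 from the grip's middle towards the free edge. It must stay lifted only until the gate passes about 0.2 rad.
- tube_rack: Blue wire rack with red-capped tubes, 184 x 76 x 74 high (caps to 102), loose on the bench; origin under its middle. Leave alone.
- stapler: Black stapler, 135 x 34 x 45 high, loose; origin under its middle. Leave alone.
- jar: Clear specimen jar with lid, 64 across, 75 high, loose; origin under its middle. Leave alone.

How it is judged (in metres and radians):
On the way, in this order (a step that is already met when the one before it is completed fails the run):
1. with the main catch pinched, the gate has sprung out onto its safety catch (value of joint gate_angle between 0.07 and 0.17 rad), for 0.1 s.
2. the gate's grip is squeezed in the fingers and the safety catch lifted, the gate still nearly shut (contact force between the fingers and safety above 1 N and contact force between the fingers and gate_c9 above 1 N and value of joint safety_lift above 0.22 rad and value of joint gate_angle below 0.25 rad), for 0.1 s.
3. the gate has been swung past its detent (value of joint gate_angle above 1.36 rad), for 0.1 s.
At the end, for the whole second after the job is handed in: The gate stands at 1.5 rad or more (square to the front, less 4 degrees, or wider), still (under 0.15 rad/s), its grip squeezed between the fingers (safety catch at 0.22 rad or more, more than 1 N on both post and plate); tube rack, stapler and jar within 20 mm of where they were (value of joint gate_angle above 1.5 rad and velocity of joint gate_angle between -0.15 and 0.15 rad/s and contact force between the fingers and safety above 1 N and contact force between the fingers and gate_c9 above 1 N and value of joint safety_lift above 0.22 rad and distance of each of tube_rack, stapler, jar from where it was at the start of the episode below 0.02 m); the arm keeps its last pose, push and grip.
It fails at once if the tube rack was moved by more than 20 mm (distance of tube_rack from where it was at the start of the episode above 0.02 m).
It fails at once if the stapler was moved by more than 20 mm (distance of stapler from where it was at the start of the episode above 0.02 m).
It fails at once if the jar was moved by more than 20 mm (distance of jar from where it was at the start of the episode above 0.02 m).
It also fails if it takes over 51 s, if anything falls off the work surface, if the arm or the gripper's body presses on something with over 40 N, if the wrist force passes 120 N, or if a joint passes its speed limit or range.

## Working session

There is one attempt and no reset: what is moved stays moved. The work goes in short steps, Python scripts to look and compute and a tool call to move; the robot and the scene stay as the last step left them, time stands still between calls to the robot, and variables do not carry over. Pictures are saved under pics/ and viewed, and the job is handed in when it is done.

Besides the shell and the picture viewer there is one more tool, called after "Call:" as a command line: name --argument value ..., lists and objects as JSON in quotes. servo_tool: Moves the arm, as the interface text tells. Its arguments: {"type":"object","properties":{"series":{"type":"array","items":{"type":"object","properties":{"dp":{"type":"array","items":{"type":"number"}},"turn":{"type":"number"}}}},"claw":{"type":"number"}},"required":["series"]}

```bash
mkdir -p pics
python3 - <<'E'
from rig import robot
import cv2
o=robot.get_obs();print(o, robot.nose_length)
for n in["scene","side","wrist"]:
    i=robot.camera_info(n);print(n,i)
    cv2.imwrite(f"pics/{n}0.png",robot.capture(n)[:,:,::-1])
E
```

```text
{'time': 0.0, 'q': array([-2.41121333e-03,  3.53635443e-01,  1.63410047e+00, -1.82032040e-05,
        1.15519716e+00, -2.41628805e-03]), 'qvel': array([-4.73236518e-05, -1.01426870e-03, -2.23321269e-04, -7.56812174e-04,
        2.31270079e-04,  1.93167649e-03]), 'effort': array([-2.43486713e-03, -5.93846583e+01, -3.34216332e+01,  6.94100303e-02,
        2.34022352e-02, -1.15005114e-04]), 'position': array([ 6.24546055e+02, -1.16145250e-02,  2.30886015e+02]), 'ee_rot': array([ 7.07111365e-01, -4.69528640e-04, -4.78321655e-04, -7.07101880e-01]), 'ft_force': array([ 0.47695532,  0.35666747, -0.39471399]), 'moment': array([-0.02361277, -0.04997557,  0.00782733]), 'gripper_width': 92.11177046720074} 17.0
scene {'fx': 468.6415864527467, 'fy': 468.6415864527467, 'cx': 273.8997231321057, 'cy': 209.41584524652745, 'pose': array([[ 8.77921694e-01, -2.89473280e-01,  3.81390508e-01,
         1.02094041e+03],
       [ 4.78482916e-01,  5.59591037e-01, -6.76691931e-01,
        -7.80014624e+02],
       [-1.75384772e-02,  7.76571369e-01,  6.29785131e-01,
         8.85748011e+02],
       [ 0.00000000e
[... 283 characters left out ...]
235e-01,  6.03131569e-01, -6.13440723e-01,
        -8.35170360e+02],
       [ 5.91379474e-03,  7.10599204e-01,  7.03572170e-01,
         1.09606003e+03],
       [ 0.00000000e+00,  0.00000000e+00,  0.00000000e+00,
         1.00000000e+00]])}
wrist {'fx': 342.03757566834054, 'fy': 342.03757566834054, 'cx': 279.87285835684474, 'cy': 209.1152036892766, 'pose': array([[ 9.99996857e-01,  5.77766894e-04,  2.43962731e-03,
         6.25569175e+02],
       [-1.13142210e-03,  9.72359235e-01,  2.33487128e-01,
         6.58692722e+01],
       [-2.23729301e-03, -2.33489154e-01,  9.72356832e-01,
         3.84336796e+02],
       [ 0.00000000e+00,  0.00000000e+00,  0.00000000e+00,
         1.00000000e+00]])}
```

View images.

View pics/scene0.png

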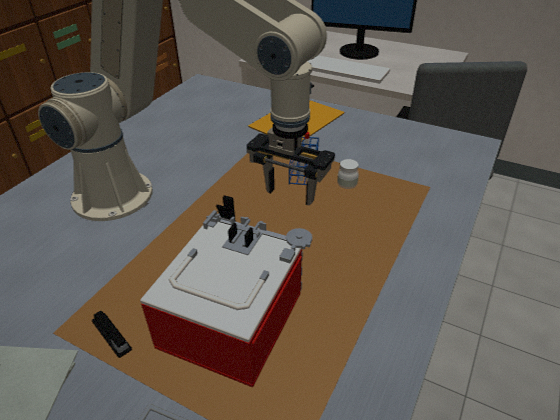

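View pics/side0.png

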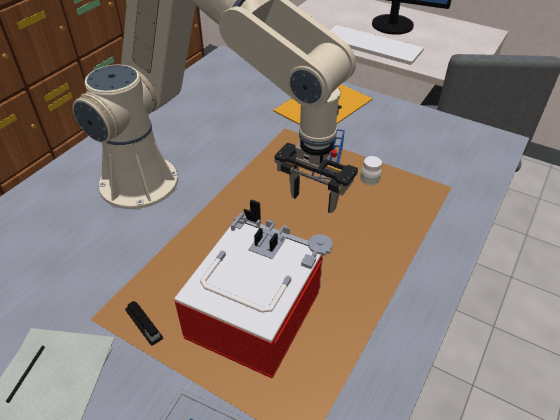

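View pics/wrist0.png

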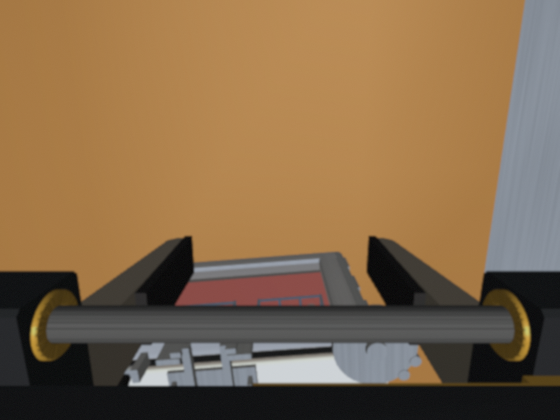

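Run:
```python
import cv2
a=cv2.imread("pics/scene0.png")[180:390,80:330];b=cv2.imread("pics/side0.png")[180:390,120:370]
cv2.imwrite("pics/z1.png",cv2.resize(a,None,fx=2.8,fy=2.8,interpolation=cv2.INTER_CUBIC))
cv2.imwrite("pics/z2.png",cv2.resize(b,None,fx=2.8,fy=2.8,interpolation=cv2.INTER_CUBIC))
```

```text
(no output)
```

View pics/z1.png

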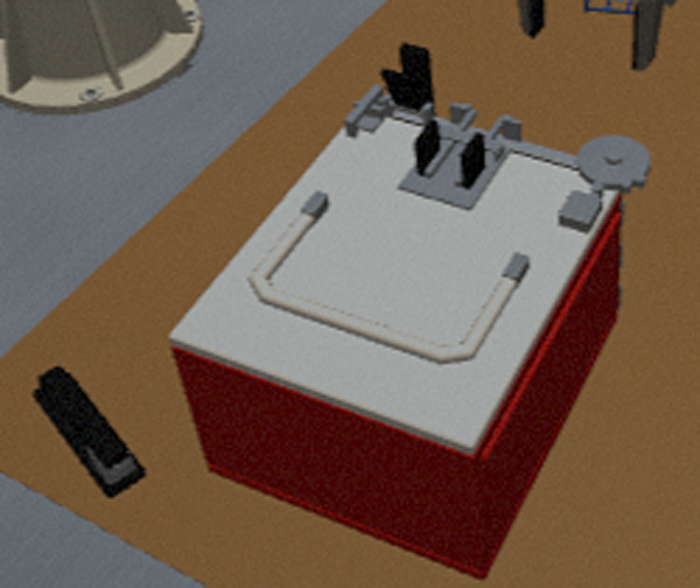

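View pics/z2.png

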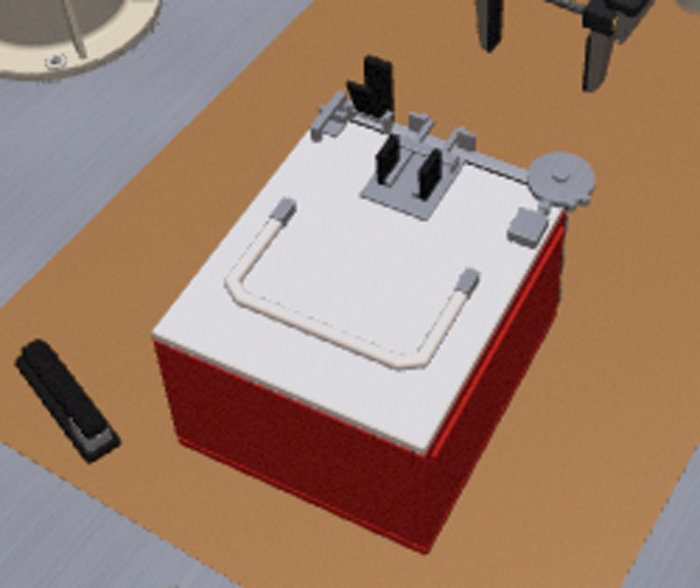

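```bash
cat > h.py <<'E'
import numpy as np,cv2
from rig import robot
def ray(info,uv):
    P=np.array(info["pose"]);d=np.array([(uv[0]-info["cx"])/info["fx"],-(uv[1]-info["cy"])/info["fy"],-1.])
    return P[:3,3],P[:3,:3]@d
def onz(info,uv,z):
    o,d=ray(info,uv);return o+d*(z-o[2])/d[2]
def proj(info,p):
    P=np.array(info["pose"]);c=P[:3,:3].T@(np.asarray(p,float)-P[:3,3])
    return np.array([info["cx"]+info["fx"]*c[0]/-c[2],info["cy"]-info["fy"]*c[1]/-c[2]])
def tri(rs):
    A=np.zeros((3,3));b=np.zeros(3)
    for o,d in rs:
        d=d/np.linalg.norm(d);M=np.eye(3)-np.outer(d,d);A+=M;b+=M@o
    return np.linalg.solve(A,b)
E
python3 - <<'E'
from h import *
for n in["scene","side"]:
    i=robot.camera_info(n);im=cv2.imread(f"pics/{n}0.png").astype(int)
    mn=im.min(2);mx=im.max(2)
    w=((mn>(125 if n=="scene" else 150))&(mx-mn<40)).astype(np.uint8)
    k,l,s,c=cv2.connectedComponentsWithStats(w)
    x0,y0=(215,290) if n=="scene" else (250,300)
    m=(l==l[y0-5,x0]).astype(np.uint8)
    print(n,s[l[y0-5,x0]],im[y0-5,x0])
    # left edge and back edge and right edge fits: contour points
    cnt=max(cv2.findContours(m,0,1)[0],key=cv2.contourArea)
    h=cv2.convexHull(cnt)
    ap=cv2.approxPolyDP(h,2,True)[:,0]
    for p in ap: print(p,onz(i,p,170).round(1))
    b=(mx<40).astype(np.uint8)
    k,l,s,c=cv2.connectedComponentsWithStats(b)
    for j in range(1,k):
        if s[j,4]>25 and s[j,1]>180: print("blk",s[j],c[j])
E
```

```text
scene [ 141  222  159  118 9419] [163 163 159]
[202 226] [ 467.8 -142.   170. ]
[219 222] [ 495.1 -111.7  170. ]
[283 240] [657.8 -97.2 170. ]
[299 248] [ 701.  -103.8  170. ]
[247 339] [ 722.5 -360.4  170. ]
[141 300] [ 490.4 -380.2  170. ]
blk [306 183   2  22  29] [306.68965517 194.75862069]
blk [216 196  19  24 278] [226.35611511 207.78776978]
blk [229 223   8  20 102] [232.2254902  231.74509804]
blk [245 228   8  19 113] [248.48672566 237.        ]
blk [ 92 311  40  47 657] [109.61339422 332.17960426]
side [ 175  223  146  117 8670] [222 217 218]
[230 226] [ 466.1 -136.6  170. ]
[244 223] [ 490.2 -110.   170. ]
[305 245] [657.2 -95.9 170. ]
[320 254] [ 701.5 -102.6  170. ]
[271 339] [ 722.9 -357.2  170. ]
[175 298] [ 488.8 -377.9  170. ]
blk [328 183  11  10  67] [332.7761194  187.70149254]
blk [244 201  16  21 220] [253.05       211.40454545]
blk [255 228   7  18  78] [257.94871795 236.25641026]
blk [270 234   7  17  85] [273.         242.15294118]
blk [126 302  36  43 541] [142.12939002 321.29020333]
blk [  6 347  38  55 135] [ 24.85185185 373.88148148]
```

```bash
python3 - <<'E'
from h import *
I={n:robot.camera_info(n) for n in["scene","side"]}
S,T=I["scene"],I["side"]
L=tri([ray(S,(232.2,231.7)),ray(T,(257.9,236.3))]);R=tri([ray(S,(248.5,237)),ray(T,(273,242.2))])
print("tabs",L,R,R-L)
for n,pl,pr in(("scene",(232.2,231.7),(248.5,237)),("side",(257.9,236.3),(273,242.2))):
  print(onz(I[n],pl,196),onz(I[n],pr,196))
t=np.arctan2(20.4,233.1);yc=np.array([np.cos(t),np.sin(t),0]);xc=np.array([np.sin(t),-np.cos(t),0])
for F in([583,-100,0],[583.2,-103,0]):
  F=np.array(F,float);M=F+45*xc-8*yc;M[2]=196;print("main",M,"grip",M-61*xc-66*yc)
  for s in(-20,20):
    for z in(182,210):
      for dx in(-15,15):
        p=M+s*yc+dx*xc;p[2]=z;print(s,z,dx,[proj(I[n],p).round(1) for n in I])
E
python3 - <<'E'
import cv2
a=cv2.imread("pics/scene0.png")[180:270,190:320];b=cv2.imread("pics/side0.png")[190:280,220:350]
cv2.imwrite("pics/z3.png",cv2.vconcat([cv2.resize(x,None,fx=3.2*1.03,fy=3.2*1.03,interpolation=0) for x in(a,b)]))
E
```

```text
tabs [ 557.73269403 -148.92298657  194.66129919] [ 596.70466091 -143.8943646   191.1566869 ] [38.97196687  5.02862197 -3.50461229]
[ 558.71359621 -150.04150099  196.        ] [ 599.72087152 -148.26717337  196.        ]
[ 558.35418037 -150.04358094  196.        ] [ 598.98663587 -147.65565567  196.        ]
main [ 578.95368986 -145.5261175   196.        ] grip [507.88684222 -90.51245404 196.        ]
-20 182 -15 [array([236.5, 231.6]), array([261.8, 235.5])]
-20 182 15 [array([230.3, 239.9]), array([256. , 243.8])]
-20 210 -15 [array([235.7, 222.1]), array([261.5, 227.5])]
-20 210 15 [array([229.3, 230.4]), array([255.6, 235.8])]
20 182 -15 [array([252.5, 236.1]), array([276.7, 240.9])]
20 182 15 [array([246.5, 244.7]), array([271. , 249.4])]
20 210 -15 [array([251.9, 226.7]), array([276.6, 232.9])]
20 210 15 [array([245.8, 235.2]), array([270.9, 241.4])]
main [ 579.15368986 -148.5261175   196.        ] grip [508.08684222 -93.51245404 196.        ]
-20 182 -15 [array([235.9, 232.4]), array([261.2, 236.3])]
-20 182 15 [array([229.7, 240.8]), array([255.4, 244.7])]
-20 210 -15 [array([235. , 222.9]), array([260.9, 228.3])]
-20 210 15 [array([228.7, 231.3]), array([255. , 236.7])]
20 182 -15 [array([251.9, 237. ]), array([276.1, 241.7])]
20 182 15 [array([245.9, 245.5]), array([270.4, 250.2])]
20 210 -15 [array([251.3, 227.5]), array([276. , 233.7])]
20 210 15 [array([245.2, 236. ]), array([270.3, 242.2])]
```

View pics/z3.png

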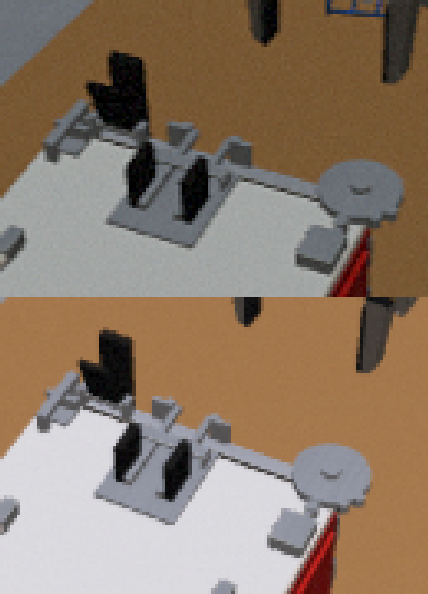

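Call:
servo_tool --series '[{"dp":[0,-0.04,0],"turn":0},{"dp":[-0.005,-0.05,-0.02],"turn":0},{"dp":[-0.015,-0.05,-0.06],"turn":-0.04},{"dp":[-0.03,-0.05,-0.1],"turn":-0.087},{"dp":[-0.045,-0.05,-0.14],"turn":-0.087},{"dp":[-0.0453,-0.05,-0.149],"turn":-0.087},{"dp":[-0.0453,-0.05,-0.149],"turn":-0.087},{"dp":[-0.0453,-0.05,-0.149],"turn":-0.087},{"dp":[-0.0453,-0.05,-0.149],"turn":-0.087},{"dp":[-0.0453,-0.05,-0.149],"turn":-0.087}]' --claw 1

```text
time: 1.15
position: [579.8, -147.8, 281.0]
ee_rot: [-0.706, -0.031, 0.032, 0.707]
ft_force: [0.8, -0.2, 0.1]
gripper_width: 92.1
```

Run:
```python
from h import *
o=robot.get_obs();print(o)
i=robot.camera_info("wrist");print(i["pose"])
for n in["wrist","scene","side"]: cv2.imwrite(f"pics/{n}1.png",robot.capture(n)[:,:,::-1])
```

```text
{'time': 1.15, 'q': array([-2.52003186e-01,  2.69695574e-01,  1.63706749e+00, -6.74383071e-05,
        1.23600610e+00, -3.40545137e-01]), 'qvel': array([-0.00159861,  0.00057266,  0.00111461,  0.00063741, -0.0007954 ,
       -0.00296733]), 'effort': array([-2.49331919e-01, -5.48750818e+01, -3.49019909e+01,  5.68472059e-02,
        4.62839019e-02,  1.08124290e-02]), 'position': array([ 579.80887898, -147.76093708,  280.97538594]), 'ee_rot': array([-0.70631358, -0.03089751,  0.03170632,  0.7065134 ]), 'ft_force': array([ 0.80794301, -0.16921513,  0.05657644]), 'moment': array([-0.00026711,  0.0065273 , -0.05755101]), 'gripper_width': 92.09921959670282}
[[ 9.96182255e-01 -8.53627615e-02 -1.82787535e-02  5.75001913e+02]
 [ 8.72719318e-02  9.68709832e-01  2.32346447e-01 -8.21914211e+01]
 [-2.12692610e-03 -2.33054630e-01  9.72461318e-01  4.34371933e+02]
 [ 0.00000000e+00  0.00000000e+00  0.00000000e+00  1.00000000e+00]]
```

View pics/wrist1.png

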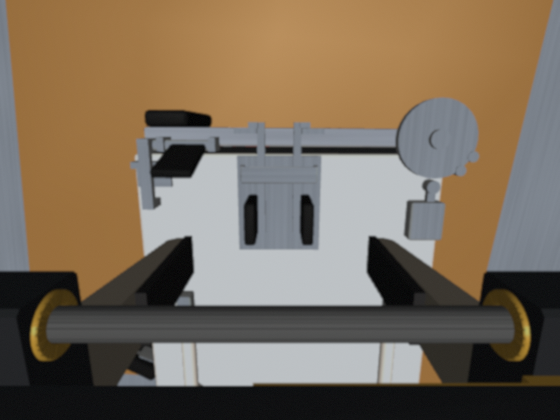

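View pics/scene1.png

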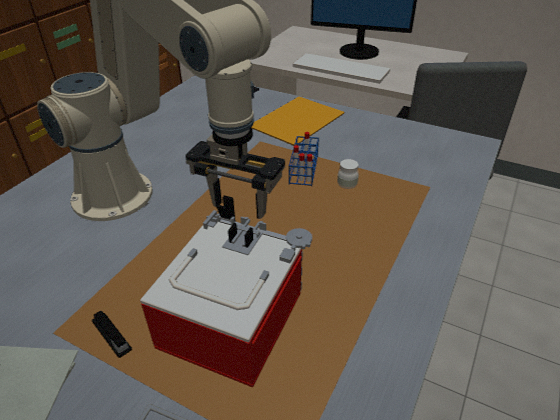

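View pics/side1.png

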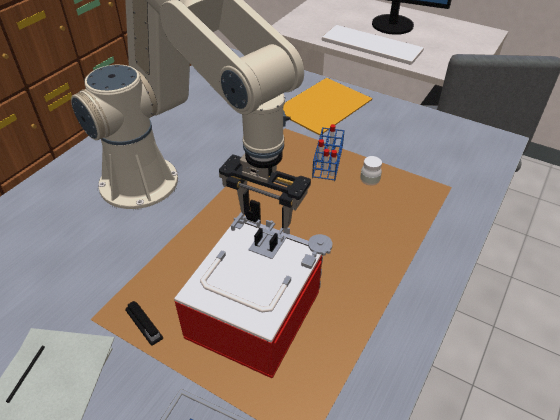

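```bash
python3 - <<'E'
from h import *
i=dict(robot.camera_info("wrist"))
im=cv2.imread("pics/wrist1.png").astype(int)
b=(im.max(2)<45).astype(np.uint8)
k,l,s,c=cv2.connectedComponentsWithStats(b)
for j in range(1,k):
    if s[j,4]>60: print(s[j],c[j].round(1))
t=np.arctan2(20.4,233.1);print(t)
for p in [(245,243),(257,243),(302,243),(313,243)]: print(p,onz(i,p,210).round(1))
M=np.array([579.2,-149,196]);yc=np.array([np.cos(t),np.sin(t),0]);xc=np.array([np.sin(t),-np.cos(t),0])
for s_ in(-24,-16,16,24):
  for dx in(-15,15): print(s_,dx,proj(i,M+s_*yc+dx*xc+[0,0,14]).round(1))
print("roof front edge", [onz(i,p,170).round(1) for p in[(150,152),(400,154),(142,260),(437,260)]])
S,T=robot.camera_info("scene"),robot.camera_info("side")
for n,I,ps in(("scene",S,[(289,184),(314,186),(318,157)]),("side",T,[(314,177),(337,179),(345,146)])):
  print(n,"rack base",[onz(I,p,0).round(0) for p in ps])
print("jar",onz(S,(348,183),0),onz(T,(371,180),0),onz(S,(348,163),75),onz(T,(372,160),75))
E
python3 - <<'E'
import cv2
a=cv2.imread("pics/wrist1.png")[80:260,120:340]
cv2.imwrite("pics/z4.png",cv2.resize(a,None,fx=3.2,fy=3.2,interpolation=0))
a=cv2.imread("pics/side1.png")[110:200,290:400]
cv2.imwrite("pics/z5.png",cv2.resize(a,None,fx=5,fy=5,interpolation=2))
E
```

```text
[146 111  65  15 876] [176.  118.5]
[ 151  145   55   32 1243] [178.1 160.8]
[217 147  39   5 167] [236.7 149.3]
[266 148  26   5 107] [278.7 149.6]
[303 148  94   5 462] [349.8 150. ]
[245 196  12  48 532] [250.5 219.5]
[301 196  12  48 514] [306.3 219.4]
[    0   237   560   183 37964] [275.7 359.2]
[127 354  27  25 372] [141.4 366.7]
0.0872936782090552
(245, 243) [ 557.1 -162.4  210. ]
(257, 243) [ 565.4 -161.7  210. ]
(302, 243) [ 596.4 -159.   210. ]
(313, 243) [ 604.  -158.3  210. ]
-24 -15 [242.8 205.7]
-24 15 [243.9 247.9]
-16 -15 [254.7 205.7]
-16 15 [255.4 247.9]
16 -15 [302.2 205.7]
16 15 [301.6 247.9]
24 -15 [314.1 205.7]
24 15 [313.1 247.9]
roof front edge [array([ 476.9, -109.8,  170. ]), array([667.6, -94.7, 170. ]), array([ 470.2, -198.8,  170. ]), array([ 712.5, -177.5,  170. ])]
scene rack base [array([466., 308.,   0.]), array([541., 335.,  -0.]), array([482., 496.,   0.])]
side rack base [array([469., 314.,   0.]), array([538., 344.,   0.]), array([483., 516.,   0.])]
jar [6.31471324e+02 3.99242899e+02 1.13686838e-13] [634.17508874 396.22203117   0.        ] [625.16091699 398.61699669  75.        ] [625.08438097 401.88059086  75.        ]
```

View pics/z4.png

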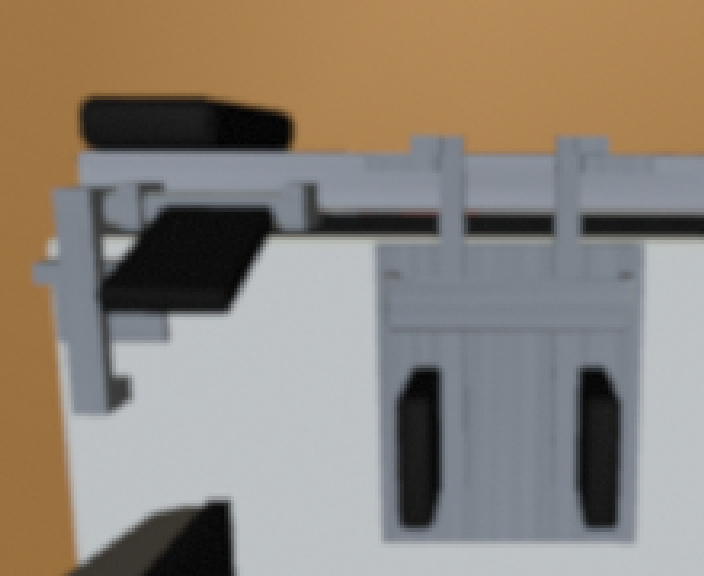

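View pics/z5.png

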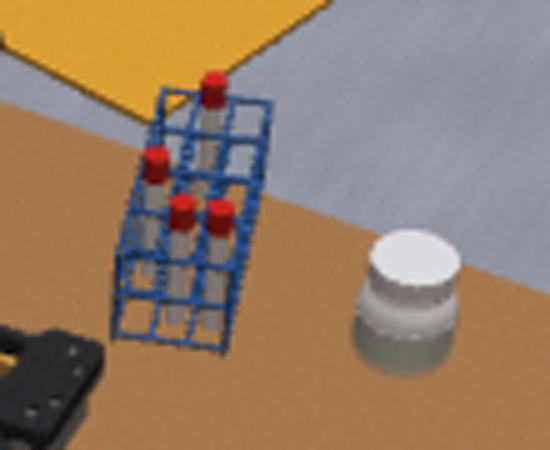

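Call:
servo_tool --series '[{"dp":[-0.0005,0.03,0.0005],"turn":0},{"dp":[-0.0005,0.06,0.0005],"turn":0},{"dp":[-0.0005,0.08,0.0005],"turn":0},{"dp":[-0.0005,0.084,0.0005],"turn":0},{"dp":[-0.0005,0.084,0.0005],"turn":0},{"dp":[-0.0005,0.084,0.0005],"turn":0},{"dp":[-0.0005,0.084,0.0005],"turn":0},{"dp":[-0.0005,0.084,0.0005],"turn":0},{"dp":[-0.0005,0.084,0.0005],"turn":0},{"dp":[-0.0005,0.084,0.0005],"turn":0}]'

```text
time: 2.3
position: [579.1, -147.8, 197.4]
ee_rot: [0.706, 0.031, -0.031, -0.706]
ft_force: [1.0, 0.1, -0.5]
gripper_width: 92.1
```

Call:
servo_tool --series '[{"dp":[0,0,0],"turn":0},{"dp":[0,0,0],"turn":0},{"dp":[0,0,0],"turn":0},{"dp":[0,0,0],"turn":0},{"dp":[0,0,0],"turn":0},{"dp":[0,0,0],"turn":0},{"dp":[0,0,0],"turn":0},{"dp":[0,0,0],"turn":0},{"dp":[0,0,0],"turn":0},{"dp":[0,0,0],"turn":0}]' --claw -1

```text
time: 3.3
position: [578.8, -148.2, 197.5]
ee_rot: [0.707, 0.031, -0.032, -0.706]
ft_force: [-3.6, -3.5, 1.3]
gripper_width: 25.5
```

Run:
```python
from h import *
print(robot.get_obs())
for n in["wrist","scene"]: cv2.imwrite(f"pics/{n}2.png",robot.capture(n)[:,:,::-1])
```

```text
{'time': 3.3, 'q': array([-2.52687185e-01,  3.45352104e-01,  1.72633396e+00, -1.02113941e-03,
        1.07086761e+00, -3.40301436e-01]), 'qvel': array([-1.50032920e-03,  9.93216366e-04,  7.68149032e-05,  4.41007215e-04,
       -7.31943030e-05, -1.24261361e-03]), 'effort': array([ 2.32880563e+00, -5.54808784e+01, -3.20796132e+01,  1.23515490e+00,
       -8.77494793e-01,  5.18721307e-02]), 'position': array([ 578.79971377, -148.21743571,  197.48006308]), 'ee_rot': array([ 0.70662431,  0.03072196, -0.03155695, -0.70621697]), 'ft_force': array([-3.64853423, -3.47048986,  1.33562485]), 'moment': array([-0.48926278,  0.62880915,  0.03681663]), 'gripper_width': 25.450604165684382}
```

View pics/wrist2.png

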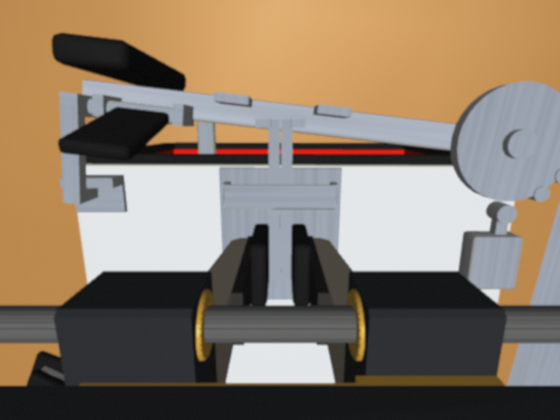

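View pics/scene2.png

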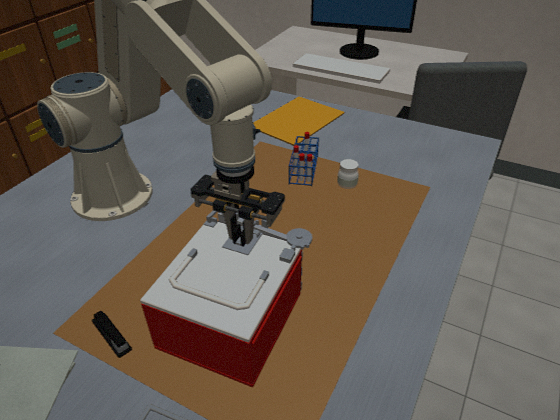

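```bash
cat >> h.py <<'E'
t=0.0873;yc=np.array([np.cos(t),np.sin(t)]);xc=np.array([np.sin(t),-np.cos(t)])
F=np.array([583.2,-101.7]);H=F-12*xc+108*yc
def gr(th,off=(-4,-182)):
    c,s=np.cos(-th),np.sin(-th);R=np.array([[c,-s],[s,c]])
    gx,gy=R@xc,R@yc
    return H+off[0]*gx+off[1]*gy, np.arctan2(-gx[1],-gx[0])
def tool():
    from scipy.spatial.transform import Rotation as Ro
    o=robot.get_obs();R=Ro.from_quat(o["ee_rot"]).as_matrix();return o["position"],R
def rel(p3,yaw):
    p,R=tool();d=R.T@(np.asarray(p3)-p);y0=np.arctan2(R[1,0],R[0,0])
    return (d/1000).round(4),round(-(yaw-y0),3)
E
python3 - <<'E'
from h import *
print(H)
for th in(0,.11,.2,.9,1.36,1.6): print(th,gr(th))
g,y=gr(.11);print(rel([g[0],g[1],270],y))
E
```

```text
[689.74244182 -80.32927024]
0 (array([508.08678224, -92.21292889]), np.float64(1.6580963267948967))
0.11 (array([507.8801234 , -72.19925558]), np.float64(1.5480963267948966))
0.2 (array([509.34688268, -55.88663858]), np.float64(1.4580963267948965))
0.9 (array([567.51468343,  54.57949552]), np.float64(0.7580963267948965))
1.36 (array([640.11244482,  94.81884821]), np.float64(0.2980963267948965))
1.6 (array([683.16810881, 101.59592908]), np.float64(0.05809632679489653))
(array([-0.064 , -0.0725,  0.0819]), np.float64(-1.46))
```

Call:
servo_tool --series '[{"dp":[0,0,0],"turn":0},{"dp":[0,0,0],"turn":0},{"dp":[0,0,0],"turn":0},{"dp":[0,0,0],"turn":0},{"dp":[0,-0.03,0],"turn":0},{"dp":[0,-0.06,0],"turn":0},{"dp":[0,-0.075,0],"turn":0},{"dp":[0,-0.075,0],"turn":0},{"dp":[0,-0.075,0],"turn":0},{"dp":[0,-0.075,0],"turn":0}]' --claw 1

```text
time: 4.4
position: [578.1, -148.0, 270.8]
ee_rot: [-0.706, -0.03, 0.032, 0.706]
ft_force: [-1.0, -0.3, -0.6]
gripper_width: 92.5
```

Run:
```python
from h import *
g,y=gr(.11);print(g,y,rel([g[0],g[1],272],y))
```

```text
[507.8801234  -72.19925558] 1.5480963267948966 (array([-0.0633, -0.0009,  0.0816]), np.float64(-1.46))
```

Call:
servo_tool --series '[{"dp":[-0.007,-0.002,0.009],"turn":-0.14},{"dp":[-0.014,-0.002,0.018],"turn":-0.28},{"dp":[-0.021,-0.002,0.027],"turn":-0.42},{"dp":[-0.028,-0.002,0.036],"turn":-0.56},{"dp":[-0.035,-0.002,0.045],"turn":-0.7},{"dp":[-0.042,-0.002,0.054],"turn":-0.84},{"dp":[-0.049,-0.002,0.063],"turn":-0.98},{"dp":[-0.056,-0.002,0.072],"turn":-1.12},{"dp":[-0.0633,-0.002,0.0816],"turn":-1.26},{"dp":[-0.0633,-0.002,0.0816],"turn":-1.4}]'

```text
time: 5.4
position: [506.3, -71.3, 271.7]
ee_rot: [-0.517, -0.479, 0.482, 0.52]
ft_force: [-0.2, 0.6, -0.7]
gripper_width: 91.7
```

Call:
servo_tool --series '[{"dp":[0,0,0],"turn":-0.06},{"dp":[0,0,0],"turn":-0.06},{"dp":[0,0,0],"turn":-0.06},{"dp":[0,0,0],"turn":-0.06},{"dp":[0,0,0],"turn":-0.06},{"dp":[0,0,0],"turn":-0.06},{"dp":[0,0,0],"turn":-0.06},{"dp":[0,0,0],"turn":-0.06},{"dp":[0,0,0],"turn":-0.06},{"dp":[0,0,0],"turn":-0.06}]'

```text
time: 6.4
position: [506.3, -71.3, 271.7]
ee_rot: [-0.502, -0.495, 0.497, 0.506]
ft_force: [-0.7, 0.6, -0.5]
gripper_width: 92.0
```

Run:
```python
from h import *
print(robot.get_obs()["position"])
g,y=gr(.11);print(g,y,rel([g[0],g[1],206],y))
i=robot.camera_info("wrist")
cv2.imwrite("pics/wrist3.png",robot.capture("wrist")[:,:,::-1])
for x in(-13,-3,28):
  for w in(-13,13):
    q,_=gr(.11,(-4+x,-182+w)); z=229 if x<0 else 226
    print(x,w,proj(i,[*q,z]).round(0))
```

```text
[506.32697272 -71.30564743 271.67622889]
[507.8801234  -72.19925558] 1.5480963267948966 (array([-0.0009,  0.0657, -0.002 ]), np.float64(0.006))
-13 -13 [299. 220.]
-13 13 [299. 261.]
-3 -13 [283. 220.]
-3 13 [282. 261.]
28 -13 [231. 218.]
28 13 [232. 259.]
```

View pics/wrist3.png

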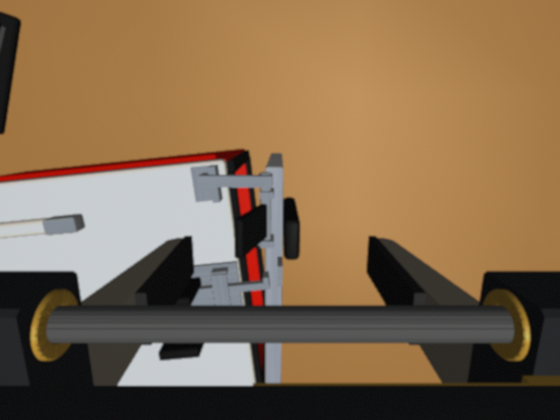

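Call:
servo_tool --series '[{"dp":[-0.0005,0.03,-0.0005],"turn":0.006},{"dp":[-0.0005,0.055,-0.0005],"turn":0.006},{"dp":[-0.0005,0.065,-0.0005],"turn":0.006},{"dp":[-0.0005,0.065,-0.0005],"turn":0.006},{"dp":[-0.0005,0.065,-0.0005],"turn":0.006},{"dp":[-0.0005,0.065,-0.0005],"turn":0.006},{"dp":[-0.0005,0.065,-0.0005],"turn":0.006},{"dp":[-0.0005,0.065,-0.0005],"turn":0.006},{"dp":[-0.0005,0.065,-0.0005],"turn":0.006},{"dp":[-0.0005,0.065,-0.0005],"turn":0.006}]'

```text
time: 7.45
position: [506.5, -71.8, 206.9]
ee_rot: [-0.504, -0.493, 0.496, 0.507]
ft_force: [-1.2, -0.1, -0.3]
gripper_width: 92.0
```

Call:
servo_tool --series '[{"dp":[0,0,0],"turn":0},{"dp":[0,0,0],"turn":0},{"dp":[0,0,0],"turn":0},{"dp":[0,0,0],"turn":0},{"dp":[0,0,0],"turn":0},{"dp":[0,0,0],"turn":0},{"dp":[0,0,0],"turn":0},{"dp":[0,0,0],"turn":0},{"dp":[0,0,0],"turn":0},{"dp":[0,0,0],"turn":0}]' --claw -1

```text
time: 8.45
position: [507.1, -71.8, 207.5]
ee_rot: [-0.504, -0.493, 0.495, 0.507]
ft_force: [0.1, 1.4, 5.6]
gripper_width: 24.7
```

Run:
```python
from h import *
o=robot.get_obs();print(o["position"],o["ft_force"],o["moment"],o["gripper_width"],o["q"])
cv2.imwrite("pics/wrist4.png",robot.capture("wrist")[:,:,::-1])
p,R=tool();print(np.arctan2(R[1,0],R[0,0]))
```

```text
[507.09646592 -71.77290117 207.51342289] [0.09170454 1.36522617 5.56939596] [-0.46614896 -0.11316652 -0.04606052] 24.70384167512404 [-1.43444729e-01  2.06591563e-01  1.89358066e+00 -1.50658932e-04
  1.04574972e+00 -1.69174947e+00]
1.5484441462499394
```

View pics/wrist4.png

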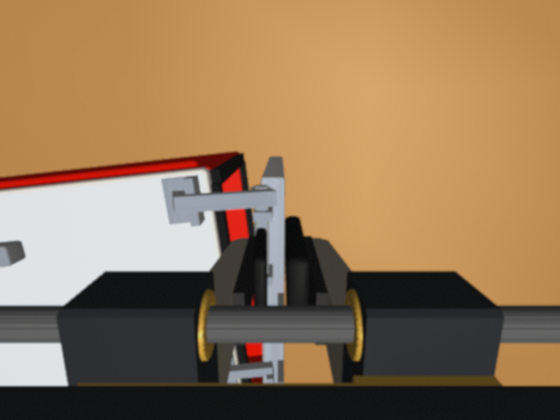

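Run:
```python
import numpy as np
for d in np.arange(.05,.56,.05): print(round(d,2),round(.004*(np.cos(d)-1)+.182*np.sin(d),4),round(-.004*np.sin(d)+.182*(np.cos(d)-1),4))
```

```text
0.05 0.0091 -0.0004
0.1 0.0181 -0.0013
0.15 0.0272 -0.0026
0.2 0.0361 -0.0044
0.25 0.0449 -0.0066
0.3 0.0536 -0.0093
0.35 0.0622 -0.0124
0.4 0.0706 -0.0159
0.45 0.0788 -0.0199
0.5 0.0868 -0.0242
0.55 0.0945 -0.0289
```

Call:
servo_tool --series '[{"dp":[0.0091,0,-0.0004],"turn":0.05},{"dp":[0.0181,0,-0.0013],"turn":0.1},{"dp":[0.0272,0,-0.0026],"turn":0.15},{"dp":[0.0361,0,-0.0044],"turn":0.2},{"dp":[0.0449,0,-0.0066],"turn":0.25},{"dp":[0.0536,0,-0.0093],"turn":0.3},{"dp":[0.0622,0,-0.0124],"turn":0.35},{"dp":[0.0706,0,-0.0159],"turn":0.4},{"dp":[0.0788,0,-0.0199],"turn":0.45},{"dp":[0.0868,0,-0.0242],"turn":0.5}]'

```text
time: 9.5
position: [533.5, 14.2, 207.6]
ee_rot: [-0.612, -0.352, 0.355, 0.613]
ft_force: [1.5, -3.4, 0.6]
gripper_width: 24.9
```

Run:
```python
from h import *
o=robot.get_obs();p,R=tool();y=np.arctan2(R[1,0],R[0,0]);d=p[:2]-H
print(p,o["ft_force"],o["moment"],o["gripper_width"],"theta yaw",1.658-y,"theta pos",np.arctan2(-(d@xc),-(d@yc))+4/182-.0,"r",np.hypot(*d),np.hypot(4,182))
cv2.imwrite("pics/wrist5.png",robot.capture("wrist")[:,:,::-1])
```

```text
[533.4789428   14.20313629 207.58201275] [ 1.50102537 -3.37398993  0.62451695] [-0.88584524 -0.03195903  0.06583476] 24.87979070194465 theta yaw 0.6108854203079888 theta pos 0.6533330420460054 r 182.63257379574281 182.04395073717774
```

View pics/wrist5.png

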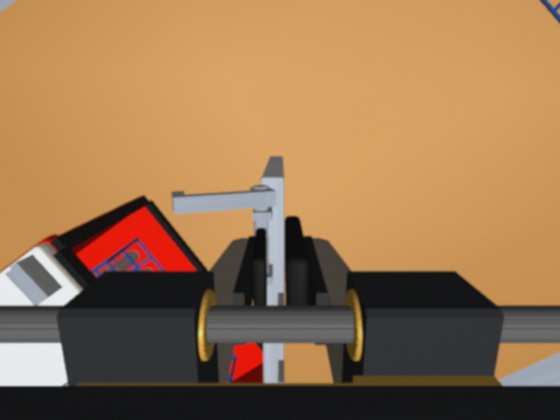

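Call:
servo_tool --series '[{"dp":[0.0091,0,-0.0004],"turn":0.05},{"dp":[0.0181,0,-0.0013],"turn":0.1},{"dp":[0.0272,0,-0.0026],"turn":0.15},{"dp":[0.0361,0,-0.0044],"turn":0.2},{"dp":[0.0449,0,-0.0066],"turn":0.25},{"dp":[0.0536,0,-0.0093],"turn":0.3},{"dp":[0.0622,0,-0.0124],"turn":0.35},{"dp":[0.0706,0,-0.0159],"turn":0.4},{"dp":[0.0788,0,-0.0199],"turn":0.45},{"dp":[0.0868,0,-0.0242],"turn":0.5}]'

```text
time: 10.55
position: [598.7, 77.7, 207.5]
ee_rot: [-0.681, -0.188, 0.191, 0.681]
ft_force: [0.3, -3.4, 3.6]
gripper_width: 24.7
```

Run:
```python
from h import *
o=robot.get_obs();p,R=tool();y=np.arctan2(R[1,0],R[0,0]);d=p[:2]-H
print(p,o["ft_force"],o["moment"],o["gripper_width"],"theta yaw",1.658-y,"theta pos",np.arctan2(-(d@xc),-(d@yc))-4/182,"r",np.hypot(*d),o["q"])
```

```text
[598.6870342   77.71727733 207.51190376] [ 0.30332309 -3.36075325  3.63281066] [-0.70583404  0.20764234  0.085033  ] 24.6576562017148 theta yaw 1.114713566493488 theta pos 1.1134349763754523 r 182.40010541813183 [ 1.26719091e-01  3.45912886e-01  1.70098940e+00 -2.23211665e-04
  1.09884982e+00 -4.16462537e-01]
```

Call:
servo_tool --series '[{"dp":[0.0091,0,-0.0004],"turn":0.05},{"dp":[0.0181,0,-0.0013],"turn":0.1},{"dp":[0.0272,0,-0.0026],"turn":0.15},{"dp":[0.0361,0,-0.0044],"turn":0.2},{"dp":[0.0449,0,-0.0066],"turn":0.25},{"dp":[0.0536,0,-0.0093],"turn":0.3},{"dp":[0.0622,0,-0.0124],"turn":0.35},{"dp":[0.0706,0,-0.0159],"turn":0.4},{"dp":[0.0788,0,-0.0199],"turn":0.45},{"dp":[0.0868,0,-0.0242],"turn":0.5}]'

```text
time: 11.55
position: [685.7, 101.7, 207.6]
ee_rot: [0.707, 0.013, -0.017, -0.707]
ft_force: [-1.4, -1.7, 6.1]
gripper_width: 24.6
```

Call:
servo_tool --series '[{"dp":[0.004,0,0],"turn":0.02},{"dp":[0.008,0,-0.0003],"turn":0.045},{"dp":[0.008,0,-0.0003],"turn":0.045},{"dp":[0.008,0,-0.0003],"turn":0.045},{"dp":[0.008,0,-0.0003],"turn":0.045},{"dp":[0.008,0,-0.0003],"turn":0.045},{"dp":[0.008,0,-0.0003],"turn":0.045},{"dp":[0.008,0,-0.0003],"turn":0.045},{"dp":[0.008,0,-0.0003],"turn":0.045},{"dp":[0.008,0,-0.0003],"turn":0.045}]'

```text
time: 12.55
position: [693.7, 101.7, 207.6]
ee_rot: [0.707, -0.002, -0.001, -0.707]
ft_force: [-0.2, -2.0, 3.4]
gripper_width: 24.7
```

Run:
```python
from h import *
o=robot.get_obs();p,R=tool();y=np.arctan2(R[1,0],R[0,0]);d=p[:2]-H
print(p,o["ft_force"],o["moment"],o["gripper_width"],"theta yaw",1.658-y,"theta pos",np.arctan2(-(d@xc),-(d@yc))-4/182,"r",np.hypot(*d),np.abs(o["qvel"]).max())
for n in["wrist","scene"]:cv2.imwrite(f"pics/{n}6.png",robot.capture(n)[:,:,::-1])
```

```text
[693.6957077  101.67050278 207.62513554] [-0.19404851 -2.0142093   3.35872611] [-0.23728677  0.39398399  0.1328288 ] 24.68159411111785 theta yaw 1.6606024131794368 theta pos 1.6578361578554677 r 182.04270293138492 0.0020112008037581133
```

View pics/wrist6.png

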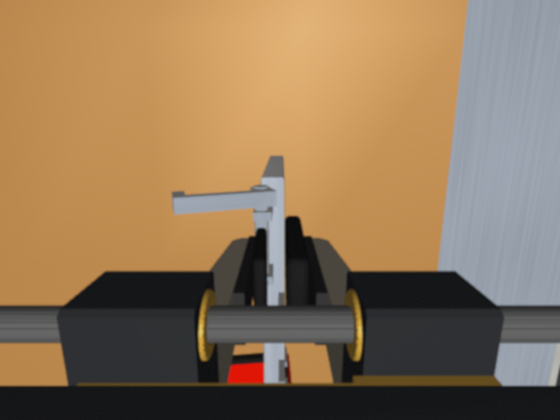

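View pics/scene6.png

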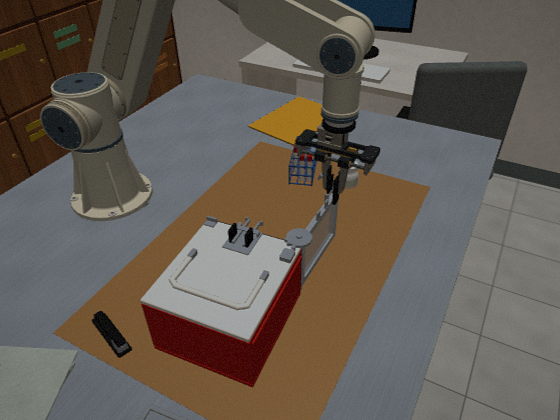

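```bash
python3 -c "
from rig import robot
print(robot.hand_in())"
```

```text
the job is handed in; nothing more can be done
None
```

The gate is open and held wide. I pinched the main catch until the gate sprang onto its safety catch. Then I squeezed the grip and swung the gate past its detent in small arcs. I handed in at about 12.7 s with the grip still squeezed.

- **Gate angle:** about 1.66 rad, by both the tool's yaw and its position about the hinge. This comes from the arm's pose, since the joint itself can't be read.
- **Hold:** jaws at 24.7 mm, against a nominal 26 mm fully squeezed, with joint speeds under 0.003 rad/s. The last wrist picture shows the hook arm still lifted. I had no direct reading of the contact forces on post and plate.
- **Safety-catch angle:** I did not see about 0.11 rad directly. The wrist picture after the pinch showed the gate sprung ajar, and the grip lay within about 2 mm of where 0.11 rad puts it.
- **Other objects:** in the last scene picture the stapler is where it was. The rack and jar are partly hidden behind the arm, but the swing kept well clear: the rack lies beyond y = 300 mm and the jar near y = 400 mm, while the gate's free edge reached about y = 138 mm. I did not measure their positions again.

One disagreement: the fixed cameras and the wrist camera differed by about 3 mm on how far back the main catch sits, so I used the mean. The grasp worked at that position, and no check failed.

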